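Line up the quarter-turn fastener and hold the printer hatch shut

ROBOT

A 6-joint arm with a two-finger parallel gripper is mounted at the origin on the work surface. World frame = base frame: x ahead of the robot, y to its left, z up, the work surface at z = 0. Lengths are in mm, angles in rad, forces in N, time in s.
With the tool pointing down it reaches from about 350 to 975 mm from the base axis. Payload 7.1 kg.
Tool frame: the origin (TCP) lies on the front face of the gripper's body, between the roots of the fingers; the fingertips stand 80 mm ahead of it and the grasp point (between the pads) lies 61 mm ahead of it (env.tips_ahead is the distance from the TCP to the fingertips, in mm); z points along the fingers, y is the line along which they close (so a half turn about z gives the same grasp; the last joint's range is limited). The gripper opens to 88 mm and grips with 3 to 60 N. Pads are 20 mm wide; open, the fingers measure 115 mm over their backs; the gripper's body (75 mm by 178 mm) begins 61 mm behind the grasp point.
Start: joints at [-1.267, 0.423, 1.63, -0, 1.089, -0.019], TCP at [198.282, -592.697, 302.675] pointing down, gripper open.
Joint ranges: [-3, 3], [-0.9, 2.11], [0.09, 2.58], [-1.31, 4.45], [0.11, 2.69], [-2.54, 2.54]. Speed limits (rad/s): [2.39, 2.39, 3.01, 3.14, 3.14, 3.14].

INTERFACE

Orientations are given as a unit quaternion [x, y, z, w].
In Python, from station import env, set_gripper, viewer, workorder gives the robot as it stands. Calls block until the motion is done:
- env.reach(position, orientation): joint-space move of the TCP to a pose.
- env.move_l(position, rot=None, rate=150, f_stop=None): straight line of the TCP; rot=None keeps the orientation; rate is the mean speed in mm/s. With f_stop (N) it stops when the force on the tool has changed by that much, and returns True; else False.
- env.move_joints(angles): joint-space move.
- set_gripper(opening): finger opening in mm; the grip force is fixed at half the most; returns when the fingers have stopped.
- env.hold(seconds).
- env.ik(position, orientation): joint angles nearest the present ones, or None.
- env.read_state(): the state.
- viewer.camera(name): name is "side" or "top" or "wrist"; returns the picture (420x560x3 uint8, blue, green, red); there is no depth.
- viewer.camera_params(name): a dict with "fx", "fy", "cx", "cy" (pixels), "pose" (4x4, takes a point from camera to world coordinates); the wrist camera has in their place "tool_from_camera" (4x4, takes a point from camera to tool coordinates, whose origin is the TCP and whose axes are the flange's). Camera axes: x right, y up, looking along -z (the intrinsics and any distortion apply to the point x, -y, -z); pixel columns grow to the right and rows downward; lengths in mm; the calibration is good to about 2 mm. The wrist camera is an equidistant fisheye: a pixel r from the principal point sees the ray r / f radians off the axis. A picture is of the moment at which its call begins: read the wrist's pose just before it. camera_params takes no time and is no camera call.
A pose or a line that the arm cannot do raises env.IKError and nothing moves.
- workorder.sign_off(): hands the job in; it is judged then, once.
The state is a dict: "time_s": time; "qpos": joint angles; "dq": joint speeds; "tau": joint torques, N m; "tool_pos": TCP position; "orientation": TCP orientation; "force": force on the tool from outside, world axes, zero at the start; "wrist_torque": the same for the moment, N m; "width": finger opening in mm; "grip_force": force on a finger pad.
Only numpy, scipy, OpenCV 4.12 (cv2) and the standard library are available. Lean on these libraries where they do the work, as an engineer would, in place of code of your own. Each camera call takes 0.05 s, during which the arm holds its last target. There are 200 camera calls.

TASK

The printer hatch in the base of the eye tester cannot close because its quarter-turn fastener lies across its slot. Turn the wing of the fastener until it lines up with the two index marks on the hatch, then press the hatch fully down against the frame and finish while still holding it pressed there, unlocked, so that I can run the paper feed. Leave the things standing beside the instrument where they are.

Things in the scene. Friction and masses are not known exactly. Their poses are not given: they have to be found in the camera images.
- instrument: White table-top eye tester, fixed. Base 290 mm (x) by 510 mm (y), deck 72 mm above the table. Origin on the table under the centre of the printer hatch, in the fore-deck at the operator's end (+y; base ends at +125 mm). At y below -140 mm stands the tall head (440 mm above the table), then a chin rest. A joystick 175 mm above the table stands at x +98, y -92 mm. z up.
- hatch (a joint): Hinge of the hatch, rad: 0 = fully down on the frame, grows as its free edge rises. A spring keeps it up at about 0.13 (free edge 22 mm up). 8 N down on the fastener, or 12 N on the middle, shuts it; let go, it springs up. While the fastener is out of line its T-bar strikes the frame and stops the hatch at about 0.09.
- hatch_middle (a point): Middle of the top face of the hatch, a light grey plate 150 mm (x) by 170 mm (y), 6 mm thick. z is its outward normal, y points from hinge to free edge. The hinge lies along its edge next to the head, at instrument y -85 mm, 72.5 mm above the table, level with the plate's underside. Bare flat plate here, 26 mm from the wing's end when this is in line.
- hatch_mark (a point): Point on the hatch's top face on the axis of the fastener, 130 mm from the hinge, 40 mm from the free edge; moves with the hatch, axes as hatch_middle. Two engraved dark index marks (12 mm long, 22 to 34 mm either side of the axis) lie along its y; so does the slot in the frame underneath.
- wing_grip (a point): Dark steel wing of the fastener: upright grip 38 mm long (its y), 12 mm thick (its x), top 28 mm above the hatch's face, on a round skirt 33 mm wide, 3 high. Point on its axis 16 mm above the hatch; z is the axis of turning. Turns both ways (0.04 N m friction), stays as left. Its T-bar below enters the slot only if its y is within 0.15 rad of the marks' line, either way. Starts 0.6 rad or more off
- spare_roll: Bystander: spare roll of printer paper, 56 mm diameter, 58 mm high, standing beside the instrument; origin at its underside.
- sanitizer: Bystander: white bottle, 56 mm diameter, 150 mm high, standing beside the instrument; origin at its underside.
- occluder: Bystander: black eye occluder, a flat paddle 195 mm long, 9 mm high, lying on the table off the operator's end; origin at its underside, near mid-length.

How it is judged (in metres and radians):
On the way:
1. the wing is in line with the index marks (angle between the y axis of wing_grip and the y axis of hatch_mark, either way round below 0.2 rad), for 0.2 s.
At the end, for the whole second after the job is handed in: The hatch is fully down (within 0.02 rad, about 3 mm at its free edge), the wing is still in line with the index marks within 0.2 rad (unlocked), and the robot is pressing with more than 4 N, all through the last second (value of joint hatch below 0.02 rad and angle between the y axis of wing_grip and the y axis of hatch_mark, either way round below 0.2 rad and contact force between any of the fingers, the arm and instrument above 4 N); the arm keeps its last pose, push and grip.
It fails at once if the spare roll was moved (distance of spare_roll from where it was at the start of the episode above 0.03 m).
It fails at once if the bottle was moved (distance of sanitizer from where it was at the start of the episode above 0.03 m).
It fails at once if the occluder was moved (distance of occluder from where it was at the start of the episode above 0.03 m).
It also fails if it takes over 48 s, if anything falls off the work surface, if the arm or the gripper's body presses on something with over 40 N, if the wrist force passes 120 N, or if a joint passes its speed limit or range.

## Working session

There is one attempt and no reset: what is moved stays moved. The work goes in short steps, each a Python script; the robot and the scene stay as the last script left them, time stands still between calls to the robot, and variables do not carry over. Pictures are saved under pics/ and viewed, at most 10 in all, crops included, and the job is handed in when it is done.

```bash
ls; mkdir -p pics; python3 - <<'E'
from station import env, viewer
import cv2, numpy as np
np.set_printoptions(precision=3,suppress=True)
for n in ("side","top","wrist"):
    im=viewer.camera(n); cv2.imwrite(f"pics/{n}0.png",im); print(n,viewer.camera_params(n))
s=env.read_state(); print(s)
E
```

```text
pics
side {'fx': 431.97703784073263, 'fy': 431.97703784073263, 'cx': 282.1750068959696, 'cy': 207.5042797163827, 'pose': array([[ -0.804,   0.354,  -0.479, 174.12 ],
       [ -0.595,  -0.475,   0.648, 565.081],
       [  0.002,   0.806,   0.592, 515.793],
       [  0.   ,   0.   ,   0.   ,   1.   ]])}
top {'fx': 514.1370792578706, 'fy': 514.1370792578706, 'cx': 277.59962425423765, 'cy': 207.78519542893739, 'pose': array([[   0.025,    0.997,   -0.07 ,  462.631],
       [  -0.999,    0.028,    0.035,  126.48 ],
       [   0.037,    0.069,    0.997, 1074.002],
       [   0.   ,    0.   ,    0.   ,    1.   ]])}
wrist {'fx': 325.19226210127806, 'fy': 325.19226210127806, 'cx': 281.8085237988936, 'cy': 207.2743573357505, 'tool_from_camera': array([[ -0.   ,   0.966,   0.26 ,  70.021],
       [  1.   ,   0.001,  -0.   ,   0.673],
       [ -0.001,   0.26 ,  -0.966, -82.304],
       [  0.   ,   0.   ,   0.   ,   1.   ]])}
{'time_s': 0.15, 'qpos': array([-1.267,  0.424,  1.63 ,  0.   ,  1.089, -0.019]), 'dq': array([ 0.001, -0.002, -0.003,  0.   , -0.001, -0.001]), 'tau': array([  0.   , -54.498, -27.392,   0.064,   0.02 ,  -0.   ]), 'tool_pos': array([ 198.196, -592.405,  302.087]), 'orientation': array([ 0.987,  0.161, -0.   , -0.001]), 'force': array([ 0.106,  0.684, -0.48 ]), 'wrist_torque': array([ 0.02 , -0.002,  0.023]), 'grip_force': 0.0, 'width': 87.46303847535083}
```

View pics/top0.png

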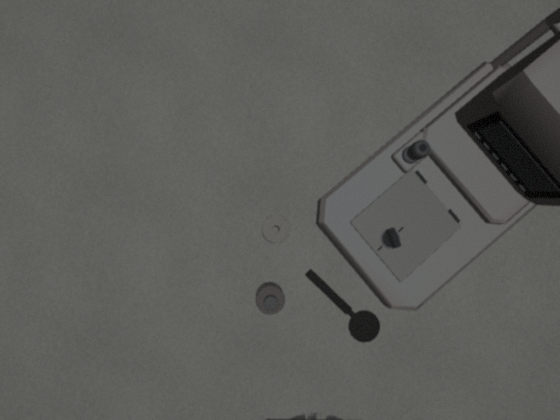

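View pics/side0.png

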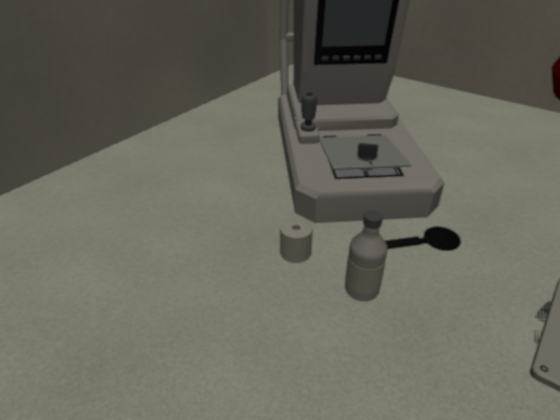

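The top view shows the hatch with corners at about (415,171), (461,226), (400,281) and (352,222), and the fastener near (391,238). The side view shows the roll, the bottle and the occluder off the operator's end. I'll enlarge the hatch next.

```bash
python3 - <<'E'
import cv2
im=cv2.imread("pics/top0.png")[160:290,340:480]
im=cv2.convertScaleAbs(cv2.resize(im,None,fx=5,fy=4.6153846*1.0,interpolation=cv2.INTER_CUBIC) if 0 else cv2.resize(im,None,fx=4.5,fy=4.5,interpolation=cv2.INTER_CUBIC),alpha=2.2)
cv2.imwrite("pics/topc.png",im)
E
```

```text
(no output)
```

View pics/topc.png

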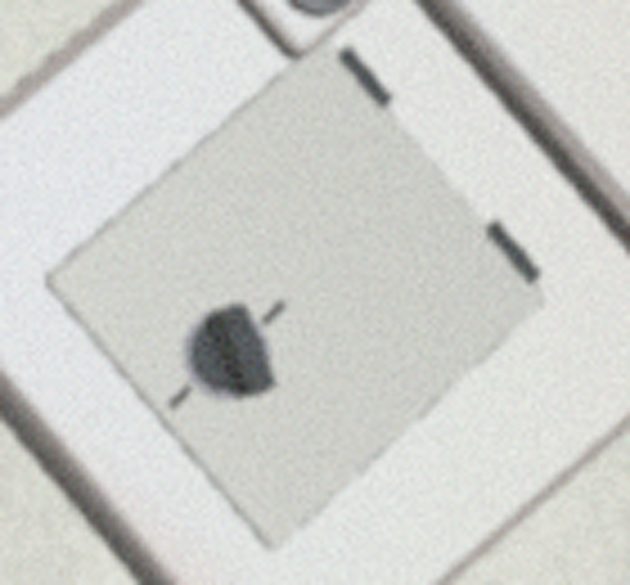

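The crop shows both index marks, with outer ends at (283,304) and (173,406) in crop pixels. The wing's far side runs from (242,305) to (272,385), well out of line. I'll fit the instrument pose to the hatch corners and marks.

```bash
cat > h.py <<'E'
from station import env, set_gripper, viewer, workorder
import cv2, numpy as np
from scipy.optimize import least_squares
from scipy.spatial.transform import Rotation as R
np.set_printoptions(precision=3,suppress=True)
def proj(cam,P):   # P Nx3 world
    c=viewer.camera_params(cam); T=np.linalg.inv(c["pose"])
    q=np.atleast_2d(P)@T[:3,:3].T+T[:3,3]
    return np.c_[c["cx"]+c["fx"]*q[:,0]/-q[:,2], c["cy"]-c["fy"]*q[:,1]/-q[:,2]]
def wproj(P,s):
    c=viewer.camera_params("wrist"); T=c["tool_from_camera"]
    W=np.eye(4); W[:3,:3]=R.from_quat(s["orientation"]).as_matrix(); W[:3,3]=s["tool_pos"]
    T=np.linalg.inv(W@T); q=np.atleast_2d(P)@T[:3,:3].T+T[:3,3]
    v=np.c_[q[:,0],-q[:,1],-q[:,2]]; rho=np.hypot(v[:,0],v[:,1]); th=np.arctan2(rho,v[:,2])
    return np.c_[c["cx"]+c["fx"]*th*v[:,0]/rho, c["cy"]+c["fy"]*th*v[:,1]/rho]
def hatch2world(p,q,a=0.13):  # p: (x,y,yaw); q: x, y from hinge, z above hatch top
    q=np.atleast_2d(np.array(q,float)); c,s=np.cos(a),np.sin(a)
    y=q[:,1]*c-(q[:,2]+6)*s-85; z=72.5+q[:,1]*s+(q[:,2]+6)*c; x=q[:,0]
    C,S=np.cos(p[2]),np.sin(p[2])
    return np.c_[p[0]+C*x-S*y,p[1]+S*x+C*y,z]
E
python3 - <<'E'
from h import *
px=np.array([(47,280),(275,548),(543,298),(283,304),(173,406)])/4.5+[340,160]-.4
q=[(75,170,0),(-75,170,0),(-75,0,0),(0,96,0),(0,164,0)]
f=lambda p:(proj("top",hatch2world(p,q))-px).ravel()
r=least_squares(f,[600,-150,0.7]); p=r.x; print(p,r.fun.reshape(-1,2))
np.save("p.npy",p)
for off in np.arange(-1.5,1.6,.25):
    w=[(19*np.sin(off)*k,130+19*np.cos(off)*k,28) for k in(1,-1)]
    print(off,((proj("top",hatch2world(p,w))+.4-[340,160])*4.5).ravel())
for b,(x,y) in dict(jo=(98,-92)).items(): print(hatch2world(p,[(x,y+85,0)]))
m=hatch2world(p,[(0,130,0),(0,130,16),(0,85,0)]);print(m)
E
```

```text
[ 507.034 -157.438    0.726] [[-0.568 -0.205]
 [ 0.001  0.735]
 [ 1.435 -0.477]
 [-0.058 -0.04 ]
 [-0.754 -0.053]]
-1.5 [277.719 385.297 222.763 311.05 ]
-1.25 [268.351 390.797 232.149 305.64 ]
-1.0 [257.836 393.648 242.639 302.875]
-0.75 [246.83  393.664 253.583 302.92 ]
-0.5 [236.023 390.84  264.306 305.766]
-0.25 [226.094 385.348 274.149 311.234]
0.0 [217.669 377.532 282.508 318.986]
0.25 [211.277 367.884 288.869 328.547]
0.5 [207.32  357.012 292.84  339.329]
0.75 [206.041 345.6   294.172 350.671]
1.0 [207.515 334.365 292.777 361.873]
1.25 [211.644 324.007 288.736 372.243]
1.5 [218.162 315.169 282.292 381.134]
[[ 641.876 -161.743   77.542]]
[[ 478.411 -125.181   95.302]
 [ 479.787 -126.733  111.167]
 [ 508.027 -158.556   89.468]]
```

```bash
cat >> h.py <<'E'
p=np.load("p.npy")
def pose(h,phi,a=0.13,flip=False,off=(0,0),y0=130):
    """TCP pose, tips h above hatch face on the fastener axis, tool x along wing y (phi from hatch y about normal)"""
    M=R.from_euler("z",p[2])*R.from_euler("x",a)
    m=(M*R.from_euler("z",phi+(np.pi if flip else 0))).as_matrix()
    t=np.c_[m[:,1],m[:,0],-m[:,2]]
    return hatch2world(p,[(off[0],y0+off[1],h+env.tips_ahead)],a)[0], R.from_matrix(t).as_quat()
E
python3 - <<'E'
from h import *
for fl in(0,1):
  for ph in(1.2,0,-1.94):
    for h in (5,120): print(fl,ph,h,env.ik(*pose(h,ph,flip=fl)))
s=env.read_state(); print(R.from_quat(s["orientation"]).as_matrix())
E
```

```text
0 1.2 5 [-0.321  0.469  1.922  0.085  0.865 -2.306]
0 1.2 120 [-0.335  0.315  1.824  0.07   1.117 -2.295]
0 0 5 [-0.321  0.469  1.922  0.085  0.865 -1.106]
0 0 120 [-0.335  0.315  1.824  0.07   1.117 -1.095]
0 -1.94 5 [-0.321  0.469  1.922  0.085  0.865  0.834]
0 -1.94 120 [-0.335  0.315  1.824  0.07   1.117  0.845]
1 1.2 5 [-0.321  0.469  1.922  0.085  0.865  0.836]
1 1.2 120 [-0.335  0.315  1.824  0.07   1.117  0.846]
1 0 5 [-0.321  0.469  1.922  0.085  0.865  2.036]
1 0 120 [-0.335  0.315  1.824  0.07   1.117  2.046]
1 -1.94 5 [-0.321  0.469  1.922  0.085  0.865 -2.308]
1 -1.94 120 [-0.335  0.315  1.824  0.07   1.117 -2.297]
[[ 0.948  0.317 -0.   ]
 [ 0.317 -0.948  0.001]
 [ 0.    -0.001 -1.   ]]
```

```bash
python3 - <<'E'
from h import *
q0=env.read_state()["orientation"]
env.move_l([145,-400,330],rate=250)
env.reach([375,-200,330],q0)
env.reach(*pose(110,1.2,flip=1)); env.hold(.2)
s=env.read_state(); print(s["time_s"],s["tool_pos"],pose(110,1.2,flip=1)[0])
im=viewer.camera("wrist"); cv2.imwrite("pics/w1.png",im)
b=cv2.convertScaleAbs(im,alpha=2)
print(wproj(hatch2world(p,[(0,130,0),(0,96,0),(0,164,0),(0,130,28),(75,170,0),(-75,170,0)]),s))
c=wproj(hatch2world(p,[(0,130,28)]),s)[0].astype(int); x0=min(max(c[0]-100,0),360);y0=min(max(c[1]-75,0),270)
print(x0,y0); cv2.imwrite("pics/w1c.png",cv2.resize(b[y0:y0+150,x0:x0+200],None,fx=4,fy=4,interpolation=cv2.INTER_CUBIC))
E
```

```text
3.0833 [ 493.902 -144.474  284.458] [ 494.759 -143.604  283.699]
[[280.316 202.286]
 [317.096 188.346]
 [244.355 215.969]
 [280.202 211.018]
 [204.365 139.435]
 [270.032 288.259]]
180 136
```

View pics/w1c.png

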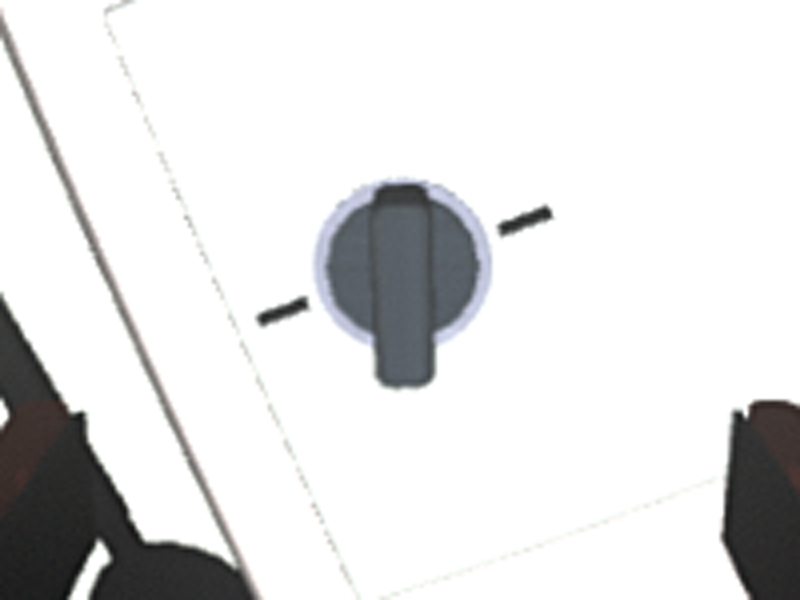

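The wrist view shows the marks' outer ends at (318,189) and (245,216), against predicted (317,188) and (244,216). The wing lies within 0.02 rad of the tool's x axis, so phi is about 1.2 and the fit holds. Next I grasp and turn.

```bash
python3 - <<'E'
from h import *
pr=lambda t:(lambda s:print(t,s["time_s"],s["tool_pos"],s["force"],s["wrist_torque"],s["width"],s["grip_force"]))(env.read_state())
P,Q=pose(30,1.2,flip=1); env.move_l(P,Q,rate=120)
P,Q=pose(7,1.2,flip=1); hit=env.move_l(P,Q,rate=50,f_stop=8); pr(("down",hit,P))
if not hit:
    set_gripper(8); pr("grip")
    for ph in (0.9,0.6,0.3,0.0):
        env.reach(*pose(7,ph,flip=1)); pr(ph)
s=env.read_state(); cv2.imwrite("pics/w2.png",cv2.convertScaleAbs(viewer.camera("wrist"),alpha=2))
E
```

```text
('down', False, array([ 485.896, -133.617,  181.568])) 4.5583 [ 485.856 -133.583  181.362] [-0.739  0.164 -0.384] [-0.059 -0.027  0.048] 88.17656175764925 0.0
grip 5.7083 [ 485.689 -133.117  181.461] [ 0.34   4.084 -0.056] [ 0.856 -0.019 -0.044] 11.837403727927992 29.96331810951233
0.9 6.1 [ 485.638 -132.804  181.488] [0.577 6.082 1.397] [ 1.176 -0.039 -0.189] 12.264204491209961 29.96938169002533
0.6 6.4917 [ 485.637 -132.483  181.498] [0.448 8.764 1.193] [ 1.576 -0.097 -0.174] 11.856202750298314 29.96953994035721
0.3 6.8833 [ 485.75  -132.212  181.542] [ 1.383 10.288  1.057] [ 1.917 -0.138 -0.188] 11.695756712321453 29.970076382160187
0.0 7.275 [ 485.96  -131.989  181.584] [ 1.757 11.703  0.981] [ 2.196 -0.369 -0.301] 11.499215554678887 29.984701573848724
```

View pics/w2.png

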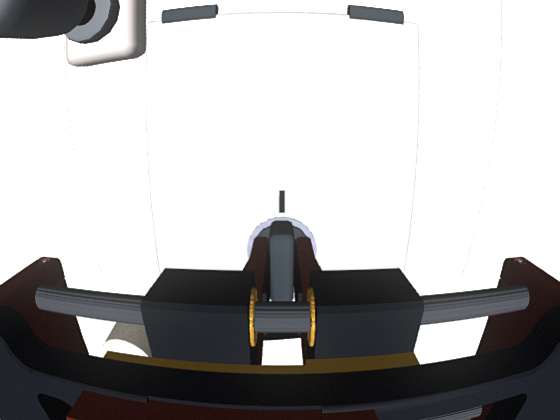

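The picture shows the wing gripped at (283,245) and in line with the mark at (282,201), after the full 1.2 rad turn. Now I press the hatch down along its arc, with the side offset relaxed.

```bash
python3 - <<'E'
from h import *
pr=lambda t:(lambda s:print(t,s["time_s"],s["tool_pos"],s["force"],s["wrist_torque"],s["width"]))(env.read_state())
d=np.array([0,1.5,0])
for a in (.12,.10,.08,.06,.04,.02,.01,0.0,-.01):
    P,Q=pose(7,0,a=a,flip=1); env.move_l(P+d,Q,rate=25); pr((a,(P+d)[2]))
    if env.read_state()["force"][2]>22: break
env.hold(.3); pr("end")
cv2.imwrite("pics/s2.png",cv2.convertScaleAbs(viewer.camera("side")[90:230,240:480],alpha=2) .repeat(3,0).repeat(3,1))
cv2.imwrite("pics/w3.png",cv2.convertScaleAbs(viewer.camera("wrist"),alpha=1.3))
E
```

```text
(0.12, np.float64(180.3937900819691)) 7.5833 [ 485.258 -130.85   180.434] [2.409 5.96  0.774] [ 1.234 -0.149 -0.119] 11.544576398975813
(0.1, np.float64(178.01373153494404)) 7.8583 [ 483.908 -129.322  178.158] [1.201 6.413 0.961] [ 1.307 -0.126 -0.084] 12.08728882725527
(0.08, np.float64(175.59146890213606)) 8.1333 [ 482.51  -127.753  175.81 ] [1.728 7.323 1.387] [ 1.355 -0.106 -0.033] 11.971399049247683
(0.06, np.float64(173.1279710563018)) 8.4083 [ 481.183 -126.229  173.405] [1.189 6.506 2.412] [1.34  0.097 0.01 ] 11.73456433859621
(0.04, np.float64(170.6242233637334)) 8.6833 [ 479.911 -124.778  170.984] [0.87  6.98  4.701] [ 1.365  0.041 -0.012] 11.506555204123941
(0.02, np.float64(168.081227290125)) 8.9583 [ 478.637 -123.33   168.512] [0.667 6.642 4.891] [ 1.44   0.128 -0.004] 12.121846091447223
(0.01, np.float64(166.79532837219153)) 9.2083 [ 478.031 -122.677  167.276] [0.863 7.612 6.212] [ 1.472  0.109 -0.023] 11.81560086428895
(0.0, np.float64(165.5)) 9.4583 [ 477.388 -121.941  165.99 ] [-0.534  5.874  4.555] [1.509 0.148 0.009] 12.476255653625799
(-0.01, np.float64(164.19537170530822)) 9.7083 [ 476.786 -121.249  164.705] [0.165 7.219 6.014] [ 1.549  0.141 -0.031] 11.653551713246667
end 10.0083 [ 476.796 -121.256  164.742] [0.652 7.804 6.659] [ 1.587  0.166 -0.009] 11.620746018382224
```

```bash
python3 - <<'E'
from h import *
pr=lambda t:(lambda s:print(t,s["time_s"],s["tool_pos"],s["force"],s["wrist_torque"],s["width"]))(env.read_state())
P,Q=pose(7,0,a=0,flip=1); P=P+[0,1.5,0]
for z in (164,163,162,161,160,159):
    P[2]=z; env.move_l(P,Q,rate=10); env.hold(.1); pr(z)
    if env.read_state()["force"][2]>20: break
c=viewer.camera("side"); print(proj("side",hatch2world(p,[(75,170,0),(-75,170,0)],0.0)),proj("side",hatch2world(p,[(75,170,0),(-75,170,0)],0.13)))
cv2.imwrite("pics/s3.png",cv2.convertScaleAbs(cv2.resize(c[100:235,260:460],None,fx=4,fy=4,interpolation=cv2.INTER_CUBIC),alpha=1.6))
E
```

```text
164 10.4583 [ 477.332 -121.884  164.684] [-1.368  8.305  9.623] [1.563 0.194 0.012] 11.742525592300492
163 10.8083 [ 477.329 -121.851  164.165] [-2.24   9.402 14.961] [ 1.575  0.479 -0.027] 12.117371191160547
162 11.1583 [ 477.385 -121.846  163.969] [-6.024 10.188 26.297] [1.804 0.947 0.041] 11.47078555054767
[[332.28  178.545]
 [409.958 174.948]] [[332.903 167.89 ]
 [411.646 164.386]]
```

View pics/s3.png

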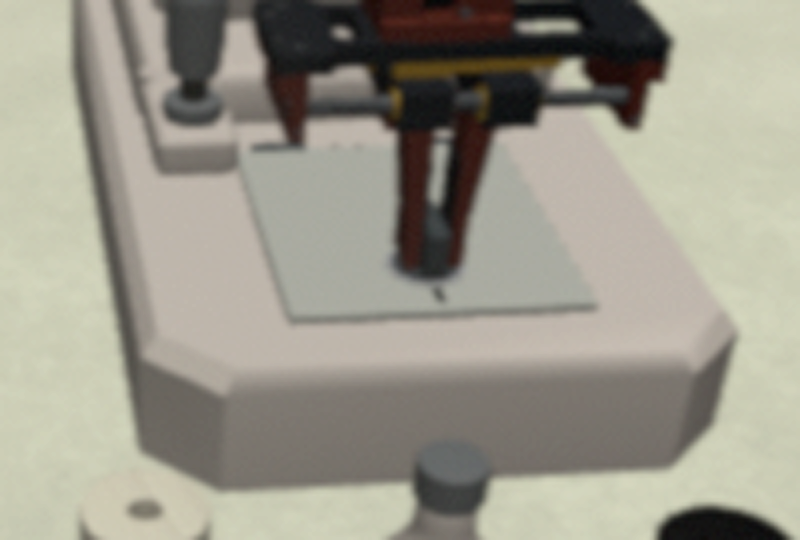

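The side view shows the hatch flush, with its free corners at (332,179) and (409,177). That matches the closed prediction of (332,179) and (410,175). The push is 26 N and the motion has stopped, so I'm handing in.

```bash
python3 - <<'E'
from h import *
env.hold(.3); s=env.read_state(); print(s["time_s"],s["force"],s["tool_pos"]); print(workorder.sign_off())
E
```

```text
11.5083 [-6.581 10.424 27.298] [ 477.367 -121.846  163.939]
the job is handed in; nothing more can be done
None
```

I turned the wing into line with the index marks and pressed the hatch flush on the frame; the job was handed in at 11.5 s with the arm still holding it down, unlocked, at about 27 N, and the arm was kept clear of the roll, bottle and occluder.

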